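Put the ink scrapers away in the slotted block

ROBOT

A 7-joint arm with a two-finger parallel gripper is mounted at the origin on the work surface. World frame = base frame: x ahead of the robot, y to its left, z up, the work surface at z = 0. Lengths are in mm, angles in rad, forces in N, time in s.
With the tool pointing down it reaches from about 400 to 850 mm from the base axis. Payload 4.4 kg.
Tool frame: the origin (TCP) lies midway between the tips of the shut fingers; the grasp point (between the pads) lies 19 mm behind it (robot.grip_point_offset is the distance from the TCP to the grasp point, in mm); z points along the fingers, y is the line along which they close (so a half turn about z gives the same grasp; the last joint's range is limited). The gripper opens to 94 mm and grips with 3 to 60 N. Pads are 16 mm wide; open, the fingers measure 119 mm over their backs; the gripper's body (75 mm by 177 mm) begins 78 mm behind the grasp point.
Start: joints at [1.238, 0.628, 0.038, 1.517, -0.027, 0.996, -0.02], TCP at [171.398, -627.009, 205.478] pointing down, gripper open.
Joint ranges: [-3.06, 3.06], [-0.37, 2.12], [-1.25, 1.32], [0.18, 2.47], [-1.1, 4.24], [0.23, 1.98], [-2.94, 2.94]. Speed limits (rad/s): [2.57, 2.57, 3.14, 3.14, 3.14, 3.14, 3.14].

INTERFACE

Orientations are given as a unit quaternion [w, x, y, z].
In Python, from rig import telemetry, viewer, robot gives the robot as it stands.
- The arm moves only by the tool jog_arm, never from a script. Its argument "commands" is a list that holds one entry, the list of rows, each a list of 4 numbers: the shift along the tool's x, y, z in mm, then the turn about the tool's z in degrees. A call has 1 to 12 rows; each row shifts and turns the commanded pose from where the row before left it, along the tool's axes as they then stand; what a row does not reach is not made up. A row lasts 1/10 s, in which the tool goes at most 50 mm and 8.59 degrees, less where a joint would pass 70% of its speed; a pose out of reach is approached as far as the arm can. A call is refused whole if a number of a shift passes 50 or a number of a turn 8.59, either way. A call with a gripper value outside its range is refused whole. "jaw" is the opening, from 0 (shut) to 1 (fully open), set as the call begins (left out, the last holds). The fingers move at their own pace and stop on an object; "squeeze" is the grip in N (left out, the last holds). Time passes only in rows, so rows that do not move let the fingers close. It gives the time, the measured TCP pose, the force, the opening and the grip force at its end, in the units of the state.
- telemetry.read_state(): the state, without advancing time (a new reading comes with each control period).
- viewer.capture(name): name is "scene" or "top"; returns the picture (400x640x3 uint8, red, green, blue); there is no depth.
- viewer.camera_info(name): a dict with "fx", "fy", "cx", "cy" (pixels), "eye" and "rotation" of the camera in the world. Camera axes: x right, y up, looking along -z (the intrinsics and any distortion apply to the point x, -y, -z); pixel columns grow to the right and rows downward; lengths in mm; the calibration is good to about 2 mm. A picture is of the moment at which its call begins. camera_info takes no time and is no camera call.
- robot.job_done(): hands the job in; it is judged then, once.
The state is a dict: "t": time; "joint_positions": joint angles; "qd": joint speeds; "effort": joint torques, N m; "tcp_pos": TCP position; "tcp_rot": TCP orientation; "force": force on the tool from outside, world axes, zero at the start; "wrist_torque": the same for the moment, N m; "width": finger opening in mm; "finger_force": force on a finger pad.
Only numpy, scipy, OpenCV 4.12 (cv2) and the standard library are available. Lean on these libraries where they do the work, as an engineer would, in place of code of your own. Each camera call takes 0.05 s, during which the arm holds its last target. There are 200 camera calls.

TASK

Two ink scrapers, one broad and one narrow, lean on the plywood rest; put each of them away, blade down and handle up, into the empty slot of the wooden block that is cut for its width: the broad one in the free long slot, the narrow one in the free short slot. Slide each blade in until it is fully home on the slot's floor and only then let go, without dropping it. Leave the two scrapers already in the block and everything else on the desk where they are.

Things in the scene. Friction and masses are not known exactly. Their poses are not given: they have to be found in the camera images.
- broad_scraper: the broad scraper that leans on the rest at the start: steel blade 80 mm wide (y), 3 mm thick (x; last 12 mm: 2 mm), in line with a wooden handle 24 mm wide (y), 16 mm thick (x). Origin: middle of the blade's free edge; z runs up the tool: blade 0 to 68 mm, ferrule 66 to 82 (26 wide), handle 80 to 150. Same from front and back.
- narrow_scraper: the narrow scraper that leans on the rest at the start: steel blade 50 mm wide (y), 3 mm thick (x; last 12 mm: 2 mm), in line with a wooden handle 24 mm wide (y), 16 mm thick (x). Origin: middle of the blade's free edge; z runs up the tool: blade 0 to 68 mm, ferrule 66 to 82 (26 wide), handle 80 to 150. Same from front and back.
- broad_spare: the broad scraper that already stands in one of the two long slots: steel blade 80 mm wide (y), 3 mm thick (x; last 12 mm: 2 mm), in line with a wooden handle 24 mm wide (y), 16 mm thick (x). Origin: middle of the blade's free edge; z runs up the tool: blade 0 to 68 mm, ferrule 66 to 82 (26 wide), handle 80 to 150. Same from front and back.
- narrow_spare: the narrow scraper that already stands in one of the two short slots: steel blade 50 mm wide (y), 3 mm thick (x; last 12 mm: 2 mm), in line with a wooden handle 24 mm wide (y), 16 mm thick (x). Origin: middle of the blade's free edge; z runs up the tool: blade 0 to 68 mm, ferrule 66 to 82 (26 wide), handle 80 to 150. Same from front and back.
- block: fixed wooden block, 190 (x) x 120 (y) x 60 mm high, origin at the centre of its underside. In its top four parallel slots 50 mm deep, running along y, at x = -69 (long), -23 (short), +23 (long), +69 mm (short). One long and one short slot are taken at the start, the others empty.
- slot_broad_0 (a point): one of the two long slots: the point at the middle of the slot's floor, 50 mm straight below its mouth in the block's top. Axes as the block's; the slot measures 86 mm along y and 6 mm along x, its mouth slightly chamfered.
- slot_broad_1 (a point): one of the two long slots: the point at the middle of the slot's floor, 50 mm straight below its mouth in the block's top. Axes as the block's; the slot measures 86 mm along y and 6 mm along x, its mouth slightly chamfered.
- slot_narrow_0 (a point): one of the two short slots: the point at the middle of the slot's floor, 50 mm straight below its mouth in the block's top. Axes as the block's; the slot measures 56 mm along y and 6 mm along x, its mouth slightly chamfered.
- slot_narrow_1 (a point): one of the two short slots: the point at the middle of the slot's floor, 50 mm straight below its mouth in the block's top. Axes as the block's; the slot measures 56 mm along y and 6 mm along x, its mouth slightly chamfered.
- rest: fixed plywood rest, base 110 (x) x 220 (y) mm, origin at the centre of its underside. Two scrapers stand on its ledge, 12 mm up, blades down, leaning 25 degrees from upright, handles towards -x, backs against a board 8 mm thick whose top is 67 mm above the table; the handles stick out above it. An 8 mm high lip runs in front of the blades (+x).
- ink_bottle: full ink bottle, opaque, with a cap, 58 mm diameter, 190 mm tall, standing between the block and the rest; a bystander. Origin at the centre of its underside.
- drink_bottle: tall drinking bottle, 72 mm diameter, 200 mm tall, at the back; a bystander. Origin at the centre of its underside.
- ink_pot: small open pot, 56 mm diameter, 50 mm tall; a bystander. Origin at the centre of its underside.
- tape_roll: roll of paper tape lying flat, 84 mm diameter, 24 mm tall; a bystander. Origin at the centre of its underside.
- pill_jar: small capped jar, 48 mm diameter, 75 mm tall, at the back; a bystander. Origin at the centre of its underside.
- eraser: eraser lying flat, 55 x 24 x 14 mm; a bystander. Origin at the centre of its underside.
- phone: phone lying flat, 120 x 60 x 9 mm; a bystander. Origin at the centre of its underside.
- mug: mug, 80 mm diameter without its handle, 90 mm tall; a bystander. Origin at the centre of its underside.
Things that resemble listed ones, but are neither listed nor needed, are in the scene too. What is shaped like the narrow_scraper but yellow is not meant.

How it is judged (in metres and radians):
At the end, for the whole second after the job is handed in: All four scrapers stand blade down in slots of their own size (broad in long, narrow in short), released and at rest, the middle of the blade's edge within 8 mm of the middle of the slot's floor and within 0.12 rad of upright ((distance between broad_scraper and slot_broad_0 below 0.008 m or distance between broad_scraper and slot_broad_1 below 0.008 m) and angle between each of broad_scraper, narrow_scraper, broad_spare, narrow_spare's own z axis and vertical below 0.12 rad and linear speed of each of broad_scraper, narrow_scraper, broad_spare, narrow_spare below 0.02 m/s and (distance between narrow_scraper and slot_narrow_0 below 0.008 m or distance between narrow_scraper and slot_narrow_1 below 0.008 m) and (distance between broad_spare and slot_broad_0 below 0.008 m or distance between broad_spare and slot_broad_1 below 0.008 m) and (distance between narrow_spare and slot_narrow_0 below 0.008 m or distance between narrow_spare and slot_narrow_1 below 0.008 m)); the robot touches nothing.
It fails at once if a scraper falls freely (faster than 0.5 m/s while the fingers do not hold it) ((linear speed of broad_scraper above 0.5 m/s and contact force between the fingers and broad_scraper below 0.3 N) or (linear speed of narrow_scraper above 0.5 m/s and contact force between the fingers and narrow_scraper below 0.3 N)).
It fails at once if a scraper that already stood in the block is moved by more than 25 mm (distance of any of broad_spare, narrow_spare from where it was at the start of the episode above 0.025 m).
It fails at once if another thing on the desk is moved by more than 25 mm or a standing one tipped over (distance of any of ink_bottle, drink_bottle, ink_pot, tape_roll, pill_jar, eraser, phone, mug from where it was at the start of the episode above 0.025 m or angle between any of ink_bottle, drink_bottle, ink_pot, pill_jar, mug's own z axis and vertical above 0.5 rad).
It also fails if it takes over 72 s, if anything falls off the work surface, if the arm or the gripper's body presses on something with over 40 N, if the wrist force passes 120 N, or if a joint passes its speed limit or range.

## Working session

There is one attempt and no reset: what is moved stays moved. The work goes in short steps, Python scripts to look and compute and a tool call to move; the robot and the scene stay as the last step left them, time stands still between calls to the robot, and variables do not carry over. Pictures are saved under pics/ and viewed, at most 10 in all, crops included, and the job is handed in when it is done.

Besides the shell and the picture viewer there is one more tool, called as name(argument=value, ...) on one line, values as JSON. jog_arm: Moves the arm, as the interface text tells. Its arguments: {"type":"object","properties":{"commands":{"type":"array"},"jaw":{"type":"number"},"squeeze":{"type":"number"}},"required":["commands"]}

```bash
ls; mkdir -p pics; python3 - <<'E'
from rig import telemetry, viewer, robot
import cv2,numpy as np
for n in("scene","top"):
    im=viewer.capture(n); cv2.imwrite(f"pics/{n}0.png",im[:,:,::-1]); 
    print(n,viewer.camera_info(n))
print(telemetry.read_state())
E
```

```text
pics
scene {'fx': 391.97636332352, 'fy': 391.97636332352, 'cx': 324.42637696635586, 'cy': 196.04409318799134, 'eye': array([1007.80814056,  649.81095462,  941.53356002]), 'rotation': array([0.29133527, 0.11138493, 0.34736264, 0.8843395 ])}
top {'fx': 389.5274167908541, 'fy': 389.5274167908541, 'cx': 317.6064948941421, 'cy': 200.36121444361322, 'eye': array([ 426.22745292,  -19.86381312, 1098.23080315]), 'rotation': array([-0.69926473, -0.03605019,  0.02674998,  0.71345194])}
{'t': 0.1, 'joint_positions': array([ 1.23819685,  0.62922023,  0.03845595,  1.51824068, -0.02701187,
        0.99631699, -0.01998822]), 'qd': array([-0.00152762, -0.00271445,  0.00038518, -0.00254258, -0.00127903,
        0.00049572,  0.00060655]), 'effort': array([ 2.43208167e-03, -5.50793374e+01,  1.14730328e+00, -1.87117159e+01,
       -5.21198299e-02,  1.91929867e-02,  4.16697060e-05]), 'tcp_pos': array([ 171.24091327, -626.42567753,  204.67667452]), 'tcp_rot': array([-8.25414305e-04,  9.91115305e-01,  1.33002849e-01, -1.16354739e-04]), 'force': array([-0.25574608, -0.21589037, -0.80738334]), 'wrist_torque': array([ 0.0502104 , -0.01831006, -0.01915107]), 'finger_force': 0.0, 'width': 93.91796553172527}
```

View pics/scene0.png

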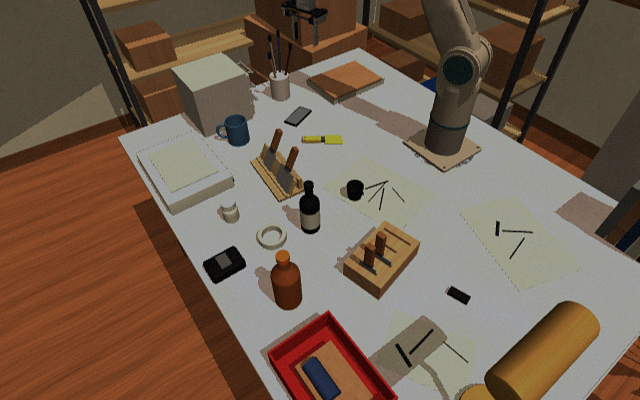

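View pics/top0.png

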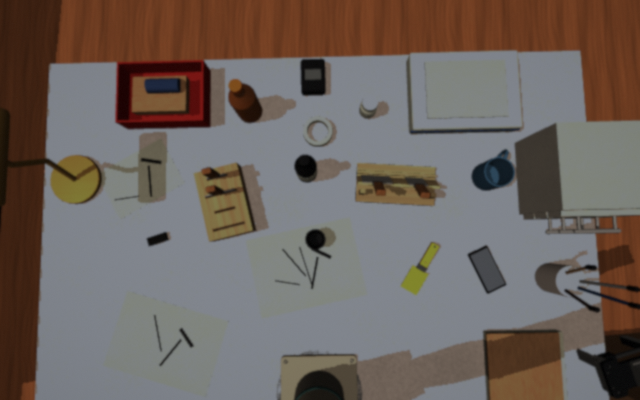

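The scene view shows the rest at about (278,172) with the two scrapers, and the block at (382,258). In the top view, the block is at (226,200) with its near slots (about rows 208 and 225) free, and the rest is at (397,185). The arm is clear of both.

```bash
python3 - <<'E'
import cv2,numpy as np
s=cv2.imread("pics/scene0.png");t=cv2.imread("pics/top0.png")
g=lambda a:np.clip(255*(a/255.)**.6,0,255).astype(np.uint8)
def c(im,x,y,w,h,k): return g(cv2.resize(im[y:y+h,x:x+w],None,fx=k,fy=k,interpolation=cv2.INTER_CUBIC))
top=np.hstack([c(s,240,115,80,60+30,5)[:300*2][:, :400], c(s,340,215,80,90,5)])
cv2.imwrite("pics/c1.png",top)
cv2.imwrite("pics/c2.png",np.hstack([c(t,350,155,100,60,4),c(t,188,155,100,90,4)[:240]])); 
cv2.imwrite("pics/c2.png",np.vstack([np.hstack([c(t,350,155,100,100,4),c(t,188,155,100,100,4)])]))
E
```

```text
(no output)
```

View pics/c1.png

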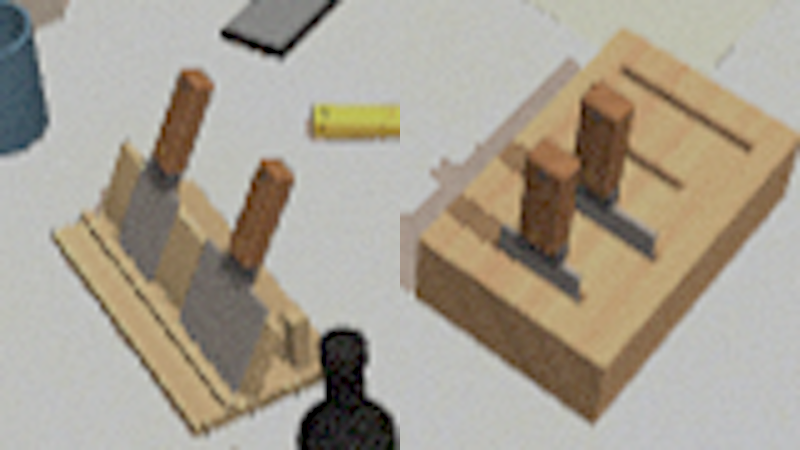

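View pics/c2.png

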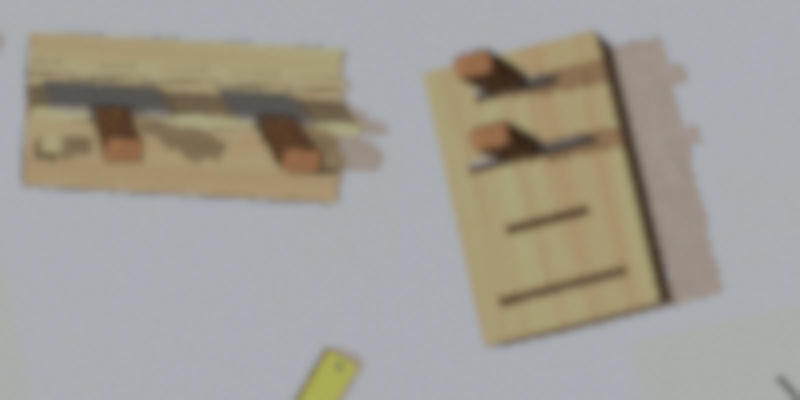

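Crops. The free short slot runs from about (508,229) to (588,210) in the top crop, and the free long slot from (500,300) to (626,270). On the rest, the broad handle's end is at (122,148) and the narrow one's at (300,160). The broad tool is the one nearer the ink bottle. Next I measure these in both views.

```bash
cat > h.py <<'E'
import cv2,numpy as np
from scipy.spatial.transform import Rotation as R
from rig import telemetry, viewer, robot
CI={n:viewer.camera_info(n) for n in("scene","top")}
def rot(n): q=CI[n]['rotation']; return R.from_quat([q[1],q[2],q[3],q[0]]).as_matrix()
def ray(n,uv):
    c=CI[n]; d=np.array([(uv[0]-c['cx'])/c['fx'],-(uv[1]-c['cy'])/c['fy'],-1.]); d=rot(n)@d
    return np.array(c['eye']),d/np.linalg.norm(d)
def proj(n,p):
    c=CI[n]; q=rot(n).T@(np.array(p,float)-c['eye']); return np.array([c['cx']+c['fx']*q[0]/-q[2],c['cy']-c['fy']*q[1]/-q[2]])
def onz(n,uv,z): e,d=ray(n,uv); return e+d*(z-e[2])/d[2]
def tri(us,ut):
    e1,d1=ray("scene",us);e2,d2=ray("top",ut)
    a,b=np.linalg.lstsq(np.c_[d1,-d2],e2-e1,rcond=None)[0]
    return (e1+a*d1+e2+b*d2)/2,np.linalg.norm(e1+a*d1-e2-b*d2)
E
python3 - <<'E'
from h import *
np.set_printoptions(precision=1,suppress=True)
c1r=lambda p:np.array([340+(p[0]-400+.5)/5-.5,215+(p[1]+.5)/5-.5]); c1l=lambda p:np.array([240+(p[0]+.5)/5-.5,115+(p[1]+.5)/5-.5])
c2r=lambda p:np.array([188+(p[0]-400+.5)/4-.5,155+(p[1]+.5)/4-.5]); c2l=lambda p:np.array([350+(p[0]+.5)/4-.5,155+(p[1]+.5)/4-.5])
for nm,a,b in [("+x-y",(420,240),(600,33)),("+x+y",(605,362),(428,70)),("-x+y",(800,140),(487,345)),("-x-y",(628,30),(668,300)),
  ("long-y",(622,68),(626,270)),("long+y",(750,150),(500,300)),("short+y",(683,187),(508,229))]:
    print(nm,*tri(c1r(a),c2r(b)),onz("scene",c1r(a),60),onz("top",c2r(b),60))
for nm,a,b in [("broadtop",(276,167),(122,148)),("narrowtop",(197,76),(300,160)),("broad handle low",(240,262),(108,108)),("narrow handle low",(165,170),(268,118)),
  ("basecorner +x-y",(52,235),(342,52)),("base +x+y",(200,432),(30,35))]:
    print(nm,*tri(c1l(a),c2l(b)))
print("tcp proj",[proj(n,telemetry.read_state()['tcp_pos']) for n in CI])
E
```

```text
+x-y [626.5 209.3  52.1] 0.6326598164174736 [629.6 213.5  60. ] [625.2 207.4  60. ]
+x+y [601.1 325.1  60.6] 3.2865836856609585 [599.6 325.9  60. ] [602.4 324.1  60. ]
-x+y [416.7 284.7  53.7] 0.5482426178100863 [421.1 287.2  60. ] [416.6 283.1  60. ]
-x-y [441.7 166.   51.6] 6.851053306077001 [444.3 172.7  60. ] [444.1 162.2  60. ]
long-y [464.7 190.5  58.2] 0.22322907650894686 [465.9 191.3  60. ] [464.6 190.2  60. ]
long+y [446.5 274.9  58. ] 0.5681025862479251 [448.  275.6  60. ] [446.3 274.5  60. ]
short+y [493.4 270.3  57.6] 0.8420021352032535 [494.5 271.6  60. ] [493.6 269.4  60. ]
broadtop [ 529.6 -161.8  149.3] 1.0601257073227657
narrowtop [ 520.  -270.1  148.4] 1.091733592213112
broad handle low [ 562.2 -162.4   86.7] 0.533131045774182
narrow handle low [ 553.9 -266.5   88. ] 1.068934710328307
basecorner +x-y [ 610.8 -341.2    5.7] 2.8362208083568707
base +x+y [ 626.8 -120.6    4.5] 0.2985433714018955
tcp proj [array([304.9,  42.5]), array([600.2, 345.6])]
```

Heights agree with the text: handle tops at 149 mm, slot mouths at 58 mm. I'll refine the slots by darkness centroid and start the approach.

```bash
cat > slots.py <<'E'
from h import *
np.set_printoptions(precision=2,suppress=True)
def slot(n,im,ends,z=60):
    g=cv2.cvtColor(cv2.resize(im,None,fx=4,fy=4,interpolation=cv2.INTER_CUBIC),cv2.COLOR_RGB2GRAY).astype(float)
    a,b=[np.array(proj(n,e)) for e in ends]; d=(b-a)/np.linalg.norm(b-a)
    yy,xx=np.mgrid[:g.shape[0],:g.shape[1]]; X=(xx+.5)/4-.5;Y=(yy+.5)/4-.5
    s=(X-a[0])*d[0]+(Y-a[1])*d[1]; t=-(X-a[0])*d[1]+(Y-a[1])*d[0]; L=np.linalg.norm(b-a)
    m=(s>-4)&(s<L+4)&(abs(t)<4); bg=np.percentile(g[m],80); w=np.where(m,np.clip(bg-g-12,0,None),0)
    mask=(w>25).astype(np.uint8); k,lab,st,c=cv2.connectedComponentsWithStats(mask); i=1+np.argmax(st[1:,4]); w=w*(lab==i)
    P=np.c_[X[w>0],Y[w>0]];W=w[w>0]; W3=np.array([onz(n,p,z)[:2] for p in P]); c=np.average(W3,axis=0,weights=W)
    u=np.linalg.eigh(np.cov((W3-c).T,aweights=W))[1][:,1]; u=u*np.sign(u[1]); q=(W3-c)@u
    return c,np.degrees(np.arctan2(-u[0],u[1])),q.min(),q.max(),c+u*(q.min()+q.max())/2
if __name__=="__main__":
    for n in CI:
        im=viewer.capture(n)
        for nm,e in(("long",((464.7,190.5,60),(446.5,275,60))),("short",((505.5,216,60),(493.4,270.3,60)))): print(n,nm,*slot(n,im,e))
E
python3 slots.py
```

```text
scene long [456.9  233.34] 12.842329522940428 -43.92264457850455 43.339273115725554 [456.97 233.06]
scene short [504.48 225.56] 6.38290775292661 -24.02701236739899 46.59918474876796 [503.23 236.78]
top long [454.93 232.6 ] 13.291030343100376 -42.821624033457105 42.45859752247272 [454.97 232.42]
top short [499.71 241.98] 13.23223952963316 -25.771883795152334 28.21640173501642 [499.43 243.17]
```

jog_arm(commands=[[[0, 0, -10, 8.5], [0, 0, -10, 8.5], [0, 0, -10, 8.5], [0, 0, -10, 8.5], [0, 0, 0, 0], [0, 0, 0, 0]]], jaw=0.7, squeeze=5)

```text
t: 0.8
tcp_pos: [171.5, -626.7, 245.1]
tcp_rot: [-0.0, 0.987, -0.161, -0.0]
force: [0.0, 0.3, 0.2]
width: 65.8
finger_force: 0.0
```

jog_arm(commands=[[[13, -40, 0, 0], [13, -40, 0, 0], [13, -40, 0, 0], [13, -40, 0, 0], [13, -40, 0, 0], [13, -40, 0, 0], [13, -40, 0, 0], [13, -40, 0, 0], [13, -40, 0, 0], [13, -40, 0, 0], [0, 0, 0, 0]]])

```text
t: 1.9
tcp_pos: [426.7, -283.5, 244.7]
tcp_rot: [-0.002, 0.988, -0.156, 0.0]
force: [0.3, 0.4, -0.3]
width: 65.7
finger_force: 0.0
```

jog_arm(commands=[[[0, 0, 0, -8.5], [0, 0, 0, -8.5], [0, 0, 0, -8.5], [0, 0, 0, -8.5], [0, 0, 0, -8.5], [0, 0, 0, -8.5], [0, 0, 0, -8.5], [0, 0, 0, -8.5], [0, 0, 0, -8.5], [0, 0, 0, -8.5], [0, 0, 0, -8.5], [0, 0, 0, -8.5]]])

```text
t: 3.1
tcp_pos: [422.0, -290.3, 244.9]
tcp_rot: [-0.0, 0.745, 0.668, -0.0]
force: [-0.3, -0.0, -0.6]
width: 65.7
finger_force: 0.0
```

```bash
cat > go.py <<'E'
import sys
from h import *
np.set_printoptions(precision=2,suppress=True)
def head():
    s=telemetry.read_state(); q=s['tcp_rot']; M=R.from_quat([q[1],q[2],q[3],q[0]]).as_matrix(); return s,M,np.degrees(np.arctan2(M[1,0],M[0,0]))
if __name__=="__main__":
    s,M,h=head(); print("t",s['t'],"tcp",s['tcp_pos'],"head",h,"F",s['force'],"w",s['width'],"ff",s['finger_force'],"q",s['joint_positions'])
    a=list(map(float,sys.argv[1:]))
    if a: print("tool shift",M.T@(np.array(a[:3])-s['tcp_pos']),"turn",-(a[3]-h) if len(a)>3 else '')
E
python3 go.py 520 -162 235 85.5
```

```text
t 3.1 tcp [ 422.01 -290.34  244.93] head 83.75202272569952 F [-0.28 -0.   -0.64] w 65.67222119908814 ff 0.0 q [ 0.75  0.39 -0.28  1.84  0.13  0.93  0.3 ]
tool shift [138.24  83.45   9.89] turn -1.7479772743004816
```

jog_arm(commands=[[[35, 26, 0, -1.7], [35, 26, 0, 0], [35, 26, 0, 0], [35, 26, 0, 0], [0, 0, 0, 0], [0, 0, 0, 0], [0, 0, 0, 0]]])

```text
t: 3.8
tcp_pos: [538.4, -162.2, 245.0]
tcp_rot: [-0.0, 0.738, 0.675, -0.001]
force: [0.2, -1.0, -0.4]
width: 65.9
finger_force: 0.0
```

```bash
python3 go.py 540 -162 98 85.5
```

```text
t 3.8 tcp [ 538.38 -162.19  244.96] head 84.9284439085189 F [ 0.18 -0.95 -0.39] w 65.8987879980428 ff 0.0 q [ 0.44  0.47 -0.3   1.71  0.16  0.99 -0.01]
tool shift [  0.48   1.82 146.96] turn -0.5715560914810993
```

jog_arm(commands=[[[0, 2, 30, -0.6], [0, 0, 30, 0], [0, 0, 30, 0], [0, 0, 30, 0], [0, 0, 27, 0], [0, 0, 0, 0], [0, 0, 0, 0]]])

```text
t: 4.5
tcp_pos: [541.0, -161.9, 98.8]
tcp_rot: [-0.0, 0.734, 0.679, -0.0]
force: [0.1, 0.5, 0.3]
width: 65.9
finger_force: 0.0
```

jog_arm(commands=[[[0, 0, 0, 0], [0, 0, 0, 0], [0, 0, 0, 0], [0, 0, 0, 0]]], jaw=0.45, squeeze=3)

```text
t: 4.9
tcp_pos: [542.1, -160.7, 99.2]
tcp_rot: [0.001, 0.734, 0.679, 0.0]
force: [0.0, -0.0, 0.2]
width: 42.6
finger_force: 0.0
```

```bash
python3 go.py; python3 - <<'E'
from h import *
v=[]
for n,(x,y) in(("scene",(230,100)),("top",(340,130))):
    im=viewer.capture(n)[y:y+100,x:x+100,::-1]; v.append(cv2.resize(im,None,fx=4,fy=4,interpolation=cv2.INTER_CUBIC))
cv2.imwrite("pics/g1.png",np.clip(255*(np.hstack(v)/255.)**.6,0,255).astype(np.uint8))
E
```

```text
t 4.9 tcp [ 542.07 -160.7    99.24] head 85.5850962439609 F [ 0.02 -0.02  0.21] w 42.59345313043255 ff 0.0 q [ 0.4   0.66 -0.25  1.85  0.25  0.66 -0.08]
```

View pics/g1.png

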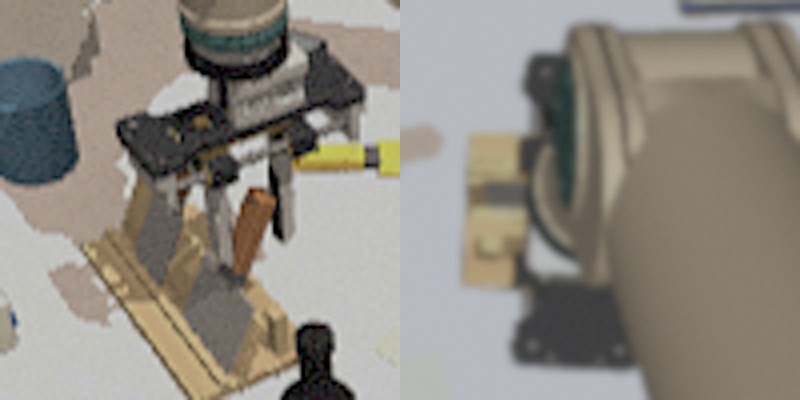

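The fingers straddle the broad handle at crop (255,225) without touching it. Now I push it towards upright.

jog_arm(commands=[[[0, 4, 0, 0], [0, 4, 0, 0], [0, 4, 0, 0], [0, 4, 0, 0], [0, 4, 0, 0], [0, 4, 0, 0], [0, 4, 0, 0], [0, 4, 0, 0]]], jaw=0.38)

```text
t: 5.8
tcp_pos: [573.9, -163.1, 98.4]
tcp_rot: [-0.0, 0.734, 0.679, 0.0]
force: [-0.2, 0.3, 0.4]
width: 36.1
finger_force: 0.1
```

jog_arm(commands=[[[0, 4, 0, 0], [0, 4, 0, 0], [0, 4, 0, 0], [0, 4, 0, 0], [0, 0, 0, 0], [0, 0, 0, 0], [0, 0, 0, 0]]], jaw=0.3)

```text
t: 6.5
tcp_pos: [589.3, -164.3, 98.5]
tcp_rot: [-0.0, 0.734, 0.679, -0.0]
force: [-0.1, 0.3, -0.3]
width: 28.4
finger_force: 0.0
```

```bash
python3 go.py; cat > g.py <<'E'
import sys
from h import *
v=[]
a=list(map(int,sys.argv[2:]))
for n,(x,y) in(("scene",a[:2]),("top",a[2:])):
    im=viewer.capture(n)[y:y+100,x:x+100,::-1]; v.append(cv2.resize(im,None,fx=4,fy=4,interpolation=cv2.INTER_CUBIC))
cv2.imwrite(sys.argv[1],np.clip(255*(np.hstack(v)/255.)**.6,0,255).astype(np.uint8))
E
python3 g.py pics/g2.png 230 100 340 130
```

```text
t 6.5 tcp [ 589.28 -164.25   98.45] head 85.5870894140591 F [-0.11  0.34 -0.28] w 28.40640612077947 ff 0.013333194525415593 q [ 0.38  0.71 -0.25  1.72  0.24  0.74 -0.07]
```

View pics/g2.png

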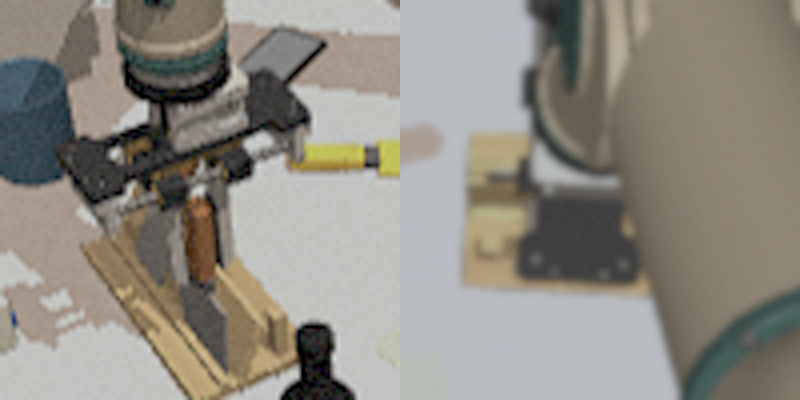

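The handle is now nearly upright, at crop (200,240) between the fingers, and the blade stands on the ledge. I'll close on it.

jog_arm(commands=[[[0, 0, 0, 0], [0, 0, 0, 0], [0, 0, 0, 0], [0, 0, 0, 0], [0, 0, 0, 0]]], jaw=0.1, squeeze=6)

```text
t: 7.1
tcp_pos: [590.2, -164.3, 98.6]
tcp_rot: [0.001, 0.734, 0.679, 0.0]
force: [2.5, -2.1, -2.1]
width: 16.1
finger_force: 6.0
```

jog_arm(commands=[[[0, 0, 0, 0], [0, 0, 0, 0], [0, 0, 0, 0]]], squeeze=25)

```text
t: 7.4
tcp_pos: [590.2, -164.3, 98.6]
tcp_rot: [0.001, 0.734, 0.679, 0.0]
force: [2.3, -0.6, -3.3]
width: 15.8
finger_force: 25.0
```

jog_arm(commands=[[[0, 0, -5, 0], [0, 0, -10, 0], [0, 0, -20, 0], [0, 0, -30, 0], [0, 0, -30, 0], [0, 0, -15, 0], [0, 0, 0, 0], [0, 0, 0, 0], [0, 0, 0, 0]]])

```text
t: 8.3
tcp_pos: [588.0, -164.1, 207.2]
tcp_rot: [-0.001, 0.734, 0.679, -0.001]
force: [-0.1, -0.2, -1.6]
width: 15.9
finger_force: 25.0
```

```bash
python3 go.py;python3 g.py pics/g3.png 230 70 340 130
```

```text
t 8.3 tcp [ 587.98 -164.12  207.22] head 85.58502124250273 F [-0.07 -0.19 -1.65] w 15.947752181763367 ff 24.999725818634033 q [ 0.41  0.58 -0.29  1.62  0.19  0.97 -0.03]
```

View pics/g3.png

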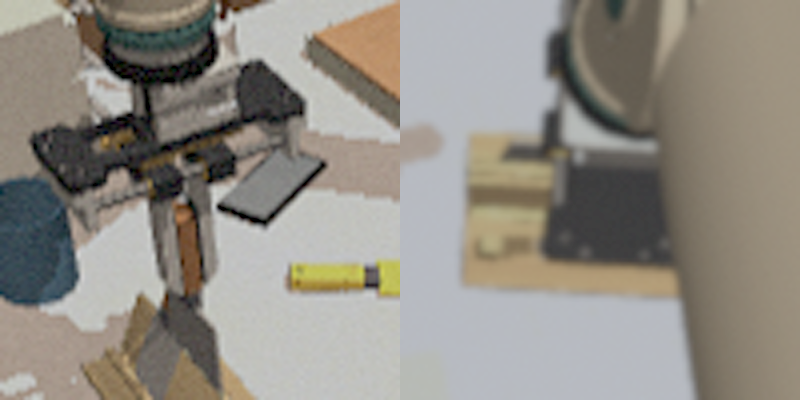

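Held upright: the opening is 16 mm, the handle's thickness, and the blade at crop (195,345) hangs plumb below the fingers. I'll carry it over to the long slot, up and round the ink bottle.

jog_arm(commands=[[[-2, -20, -20, 0], [-2, -28, -20, 0], [-2, -28, -20, 0], [-2, -28, -20, 0], [-2, -28, 0, 0], [0, 0, 0, 0]]])

```text
t: 9.0
tcp_pos: [453.2, -164.4, 288.5]
tcp_rot: [-0.001, 0.734, 0.679, -0.002]
force: [-0.0, 0.2, -1.6]
width: 15.9
finger_force: 25.0
```

jog_arm(commands=[[[30, 0, 0, -1.7], [38, 0, 0, -1.7], [38, 0, 0, -1.7], [38, 0, 0, -1.7], [38, 0, 0, -1.7], [38, 0, 0, -1.7], [38, 0, 0, -1.7], [38, 0, 0, -1.7], [38, 0, 0, -1.7], [30, 0, 0, -1.7], [0, 0, 0, -0.5], [0, 0, 0, 0]]])

```text
t: 10.2
tcp_pos: [436.5, 198.5, 287.8]
tcp_rot: [-0.0, 0.621, 0.784, -0.001]
force: [-0.0, -0.6, -1.4]
width: 15.9
finger_force: 25.0
```

```bash
python3 go.py 456 232.7 185 103.1
```

```text
t 10.2 tcp [436.48 198.46 287.77] head 103.18427759670459 F [-0.04 -0.64 -1.44] w 15.877450181508976 ff 24.999479949474335 q [-0.08  0.32 -0.54  1.85  0.19  1.02 -0.47]
tool shift [ 28.91  26.96 102.73] turn 0.08427759670459523
```

jog_arm(commands=[[[7, 7, 25, 0], [7, 7, 25, 0], [7, 7, 25, 0], [8, 6, 25, 0], [0, 0, 22, 0], [0, 0, 0, 0], [0, 0, 0, 0], [0, 0, 0, 0], [0, 0, 0, 0]]])

```text
t: 11.1
tcp_pos: [457.3, 232.4, 167.7]
tcp_rot: [0.001, 0.622, 0.783, 0.001]
force: [-0.5, 0.1, -1.9]
width: 15.9
finger_force: 25.0
```

```bash
python3 go.py 456 232.7 165 103.1; python3 - <<'E'
from h import *
im=viewer.capture("scene"); cv2.imwrite("pics/raw_h.png",im[:,:,::-1]); tp=viewer.capture("top"); cv2.imwrite("pics/raw_ht.png",tp[:,:,::-1])
p=proj("scene",telemetry.read_state()['tcp_pos']).astype(int); print(p)
f=lambda im,x,y,w,h,k:np.clip(255*(cv2.resize(im[y:y+h,x:x+w,::-1],None,fx=k,fy=k,interpolation=cv2.INTER_CUBIC)/255.)**.6,0,255).astype(np.uint8)
cv2.imwrite("pics/g4.png",np.hstack([f(im,350,185,80,100,6),f(tp,188,150,50,100,6)]))
E
```

```text
t 11.1 tcp [457.31 232.44 167.67] head 103.03154705144479 F [-0.47  0.06 -1.88] w 15.896427927296859 ff 24.99974012374878 q [-0.2   0.52 -0.47  1.93  0.33  0.77 -0.63]
tool shift [ 0.54 -1.22  2.67] turn -0.06845294855520478
[401 211]
```

View pics/g4.png

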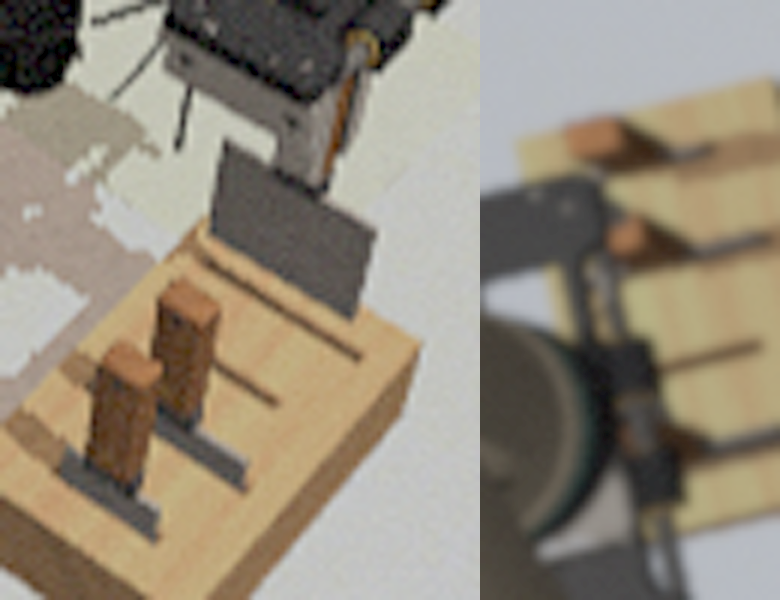

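The blade shows clearly: bottom corners at crop (210,230) and (356,318), top corners at (225,140) and (376,235), just above the long slot from (197,255) to (362,358). I'll work out the blade's offset.

```bash
cat > blade.py <<'E'
from go import *
def pl(uv,n="scene",off=0):
    s,M,h=head(); e,d=ray(n,uv); P=s['tcp_pos']+M[:,1]*off; p=e+d*((P-e)@M[:,1])/(d@M[:,1]); q=p-s['tcp_pos']
    return np.array([q@M[:,0],q[2]]),p
E
python3 - <<'E'
from blade import *
c=lambda p,k=6,x=350,y=185:np.array([x+(p[0]+.5)/k-.5,y+(p[1]+.5)/k-.5])
for nm,p in(("bl",(210,230)),("br",(356,318)),("tl",(225,140)),("tr",(376,235))): print(nm,*pl(c(p)))
for p in((197,255),(362,358)): print(onz("scene",c(p),60))
E
```

```text
bl [-42.73 -83.25] [466.81 190.95  84.19]
br [ 36.79 -82.52] [448.84 268.42  84.93]
tl [-42.95 -19.61] [466.74 190.7  147.83]
tr [ 36.29 -23.33] [448.85 267.89 144.11]
[466.8  185.64  60.  ]
[446.51 275.28  60.  ]
```

jog_arm(commands=[[[3.3, -0.7, 3, 0], [0, 0, 5, 0], [0, 0, 5, 0], [0, 0, 3, 0], [0, 0, 2, 0], [0, 0, 2, 0], [0, 0, 2, 0], [0, 0, 2, 0], [0, 0, 0, 0], [0, 0, 0, 0]]])

```text
t: 12.2
tcp_pos: [455.0, 235.5, 142.5]
tcp_rot: [0.0, 0.622, 0.783, 0.0]
force: [1.3, 0.2, -1.8]
width: 15.9
finger_force: 25.0
```

```bash
python3 go.py 455.5 236 140 103.1
```

```text
t 12.2 tcp [455.   235.54 142.49] head 103.08348802079594 F [ 1.3   0.25 -1.8 ] w 15.917785532220774 ff 24.999737441539764 q [-0.23  0.55 -0.45  1.96  0.36  0.71 -0.66]
tool shift [0.33 0.59 2.49] turn -0.016511979204054228
```

jog_arm(commands=[[[0, 0, 2, 0], [0, 0, 2, 0], [0, 0, 2, 0], [0, 0, 2, 0], [0, 0, 0, 0], [0, 0, 0, 0]]])

```text
t: 12.8
tcp_pos: [454.9, 235.6, 134.4]
tcp_rot: [-0.0, 0.622, 0.783, -0.0]
force: [0.1, 0.3, -1.0]
width: 15.5
finger_force: 25.0
```

jog_arm(commands=[[[0, 0, 3, 0], [0, 0, 3, 0], [0, 0, 3, 0], [0, 0, 3, 0], [0, 0, 3, 0], [0, 0, 3, 0], [0, 0, 3, 0], [0, 0, 3, 0], [0, 0, 3, 0], [0, 0, 0, 0], [0, 0, 0, 0]]])

```text
t: 13.9
tcp_pos: [454.9, 235.6, 107.4]
tcp_rot: [-0.0, 0.622, 0.783, -0.0]
force: [0.1, 0.3, -1.8]
width: 15.7
finger_force: 25.0
```

jog_arm(commands=[[[0, 0, 1.5, 0], [0, 0, 1.5, 0], [0, 0, 1.5, 0], [0, 0, 1.5, 0], [0, 0, 0, 0], [0, 0, 0, 0]]])

```text
t: 14.5
tcp_pos: [455.0, 235.6, 101.5]
tcp_rot: [-0.0, 0.622, 0.783, 0.0]
force: [0.1, 0.3, -0.7]
width: 15.6
finger_force: 25.0
```

jog_arm(commands=[[[0, 0, 1, 0], [0, 0, 1, 0], [0, 0, 1, 0], [0, 0, 1, 0], [0, 0, 0, 0], [0, 0, 0, 0]]])

```text
t: 15.1
tcp_pos: [455.0, 235.5, 97.5]
tcp_rot: [0.0, 0.622, 0.783, -0.0]
force: [0.4, 0.6, -2.0]
width: 15.6
finger_force: 25.0
```

jog_arm(commands=[[[0, 0, 1, 0], [0, 0, 0, 0], [0, 0, 0, 0]]])

```text
t: 15.4
tcp_pos: [455.1, 235.6, 96.6]
tcp_rot: [0.0, 0.622, 0.783, 0.0]
force: [0.2, -0.5, -1.1]
width: 16.2
finger_force: 25.0
```

jog_arm(commands=[[[0, 0, 1, 0], [0, 0, 0, 0], [0, 0, 0, 0]]])

```text
t: 15.7
tcp_pos: [455.0, 235.7, 96.5]
tcp_rot: [0.0, 0.622, 0.783, 0.0]
force: [-1.5, -0.9, 9.1]
width: 16.1
finger_force: 25.0
```

jog_arm(commands=[[[0, 0, 1, 0], [0, 0, 0, 0], [0, 0, 0, 0]]])

```text
t: 16.0
tcp_pos: [455.0, 235.8, 96.5]
tcp_rot: [0.001, 0.622, 0.783, 0.0]
force: [-4.1, -1.4, 18.1]
width: 15.9
finger_force: 25.0
```

On the floor: 96.5 against 96.6 expected, with force rising. I'll ease off and release.

jog_arm(commands=[[[0, 0, -1.5, 0], [0, 0, 0, 0], [0, 0, 0, 0]]], squeeze=6)

```text
t: 16.3
tcp_pos: [455.2, 235.7, 96.4]
tcp_rot: [0.0, 0.622, 0.783, 0.0]
force: [-1.5, -1.7, 6.7]
width: 15.8
finger_force: 6.0
```

jog_arm(commands=[[[0, 0, 0, 0], [0, 0, 0, 0], [0, 0, 0, 0], [0, 0, 0, 0]]], jaw=0.4)

```text
t: 16.7
tcp_pos: [454.9, 235.5, 95.8]
tcp_rot: [-0.0, 0.622, 0.783, -0.0]
force: [0.3, 0.7, -0.4]
width: 37.4
finger_force: 0.0
```

jog_arm(commands=[[[0, 0, -5, 0], [0, 0, -15, 0], [0, 0, -25, 0], [0, 0, -35, 0], [0, 0, -40, 0], [0, 0, -40, 0], [0, 0, -30, 0], [0, 0, 0, 0], [0, 0, 0, 0]]])

```text
t: 17.6
tcp_pos: [455.0, 235.4, 286.4]
tcp_rot: [0.0, 0.622, 0.783, 0.0]
force: [-0.6, -1.2, -0.3]
width: 37.7
finger_force: 0.0
```

```bash
python3 go.py 527 -270 240 85.5
```

```text
t 17.6 tcp [455.01 235.39 286.36] head 103.07314722758302 F [-0.59 -1.19 -0.26] w 37.69936374751929 ff 0.0 q [-0.15  0.38 -0.54  1.78  0.22  1.05 -0.54]
tool shift [-508.57  -44.24   46.38] turn 17.57314722758302
```

```bash
python3 - <<'E'
from go import *
def hd(n,im,x,y,w,h):
    hsv=cv2.cvtColor(im,cv2.COLOR_RGB2HSV); m=((hsv[...,0]<14)&(hsv[...,1]>110)&(hsv[...,2]>40)).astype(np.uint8)
    k,l,st,c=cv2.connectedComponentsWithStats(m[y:y+h,x:x+w]); out=[]
    for i in range(1,k):
        if st[i,4]<12: continue
        yy,xx=np.nonzero(l==i); P=np.c_[xx+x,yy+y].astype(np.float32); v=cv2.fitLine(P,cv2.DIST_L2,0,.01,.01).ravel()
        s=(P-v[2:])@v[:2]; out.append((v[2:],v[:2],v[2:]+v[:2]*s.min(),v[2:]+v[:2]*s.max(),st[i,4]))
    return out
A={}
for n,b in(("scene",(265,120,35,40)),("top",(405,175,35,30))):
    im=viewer.capture(n); A[n]=hd(n,im,*b); print(n,A[n])
    if n=="scene": print("block",hd(n,im,350,210,80,70))
o={}
for n in A:
    c,v=max(A[n],key=lambda r:r[4])[:2]; e,d1=ray(n,c); d2=ray(n,c+v*5)[1]; nn=np.cross(d1,d2); nn/=np.linalg.norm(nn); o[n]=(nn,nn@e)
N=np.array([o["scene"][0],o["top"][0]]);D=np.array([o["scene"][1],o["top"][1]])
for z in(148,120,84,12): print(z,np.linalg.solve(N[:,:2],D-N[:,2]*z))
E
```

```text
scene [(array([276.13, 138.75], dtype=float32), array([ 0.29, -0.96], dtype=float32), array([272.98, 149.  ], dtype=float32), array([279.12, 129.04], dtype=float32), np.int32(138))]
block [(array([399.97, 220.91], dtype=float32), array([ 0.05, -1.  ], dtype=float32), array([399.38, 232.07], dtype=float32), array([400.5 , 211.13], dtype=float32), np.int32(112)), (array([374.82, 247.77], dtype=float32), array([ 0.55, -0.84], dtype=float32), array([365.61, 261.77], dtype=float32), array([384.08, 233.68], dtype=float32), np.int32(331)), (array([403.85, 265.54], dtype=float32), array([ 0.26, -0.97], dtype=float32), array([402.92, 268.98], dtype=float32), array([404.49, 263.13], dtype=float32), np.int32(13)), (array([395.24, 274.67], dtype=float32), array([ 0.72, -0.7 ], dtype=float32), array([390.87, 278.9 ], dtype=float32), array([399.49, 270.54], dtype=float32), np.int32(21)), (array([352.07, 273.14], dtype=float32), array([0.66, 0.75], dtype=float32), array([349.62, 270.34], dtype=float32), array([354.32, 275.72], dtype=float32), np.int32(14))]
top [(array([422.31, 190.68], dtype=float32), array([0.68, 0.73], dtype=float32), array([416.07, 183.94], dtype=float32), array([428.08, 196.92], dtype=float32), np.int32(132))]
148 [ 515.7  -276.44]
120 [ 533.56 -270.96]
84 [ 556.53 -263.91]
12 [ 602.47 -249.81]
```

jog_arm(commands=[[[-20, -5, 0, 0], [-40, -5, 0, 1.5], [-45, -5, 0, 1.5], [-45, -5, 0, 1.5], [-45, -5, 0, 1.5], [-45, -5, 0, 1.5], [-45, -5, 0, 1.5], [-45, 0, 0, 1.5], [-45, 0, 0, 1.5], [-45, 0, 0, 1.5], [-40, 0, 0, 1.5], [0, 0, 0, 1.5]]], jaw=0.7)

```text
t: 18.9
tcp_pos: [471.3, -232.6, 283.8]
tcp_rot: [-0.001, 0.731, 0.682, -0.002]
force: [-0.4, 0.8, -0.2]
width: 65.8
finger_force: 0.0
```

```bash
python3 go.py 533 -270 98 85.5
```

```text
t 18.9 tcp [ 471.26 -232.58  283.79] head 85.97724188203736 F [-0.42  0.78 -0.24] w 65.7547177993861 ff 0.0 q [ 0.63  0.38 -0.32  1.75  0.14  1.04  0.19]
tool shift [-32.64  64.91 185.61] turn 0.4772418820373616
```

jog_arm(commands=[[[-8, 16, 5, 0.5], [-8, 16, 20, 0], [-8, 16, 20, 0], [-8, 16, 20, 0], [0, 1, 30, 0], [0, 0, 30, 0], [0, 0, 30, 0], [0, 0, 20, 0], [0, 0, 11, 0], [0, 0, 0, 0], [0, 0, 0, 0]]])

```text
t: 20.0
tcp_pos: [536.5, -262.0, 100.2]
tcp_rot: [0.0, 0.731, 0.683, 0.0]
force: [-0.4, -0.3, 0.1]
width: 65.8
finger_force: 0.0
```

```bash
python3 go.py 534 -270 98 85.5
```

```text
t 20.0 tcp [ 536.53 -261.96  100.21] head 86.10874732132827 F [-0.44 -0.34  0.08] w 65.76490666999479 ff 0.0 q [ 0.57  0.69 -0.26  1.76  0.25  0.72  0.11]
tool shift [-8.2  -1.98  2.21] turn 0.6087473213282664
```

jog_arm(commands=[[[-4, 0, 1, 0.6], [-4.5, 0, 1, 0], [0, 0, 0, 0], [0, 0, 0, 0]]])

```text
t: 20.4
tcp_pos: [535.7, -271.2, 98.4]
tcp_rot: [0.0, 0.735, 0.678, 0.0]
force: [0.2, 0.3, 0.0]
width: 66.0
finger_force: 0.0
```

jog_arm(commands=[[[0, 0, 0, 0], [0, 0, 0, 0], [0, 0, 0, 0], [0, 0, 0, 0]]], jaw=0.45, squeeze=3)

```text
t: 20.8
tcp_pos: [535.5, -270.7, 98.0]
tcp_rot: [-0.0, 0.734, 0.679, -0.0]
force: [0.1, 0.4, -0.1]
width: 42.5
finger_force: 0.2
```

jog_arm(commands=[[[0, 4, 0, 0], [0, 4, 0, 0], [0, 4, 0, 0], [0, 4, 0, 0], [0, 4, 0, 0], [0, 4, 0, 0], [0, 4, 0, 0], [0, 4, 0, 0]]], jaw=0.38)

```text
t: 21.6
tcp_pos: [567.9, -273.3, 98.0]
tcp_rot: [0.0, 0.734, 0.679, 0.0]
force: [0.3, -0.7, 1.2]
width: 35.5
finger_force: 0.0
```

```bash
python3 go.py 582 -274 98 85.5
```

```text
t 21.6 tcp [ 567.85 -273.27   97.97] head 85.48682938437219 F [ 0.33 -0.68  1.17] w 35.54143733649642 ff 0.03982977359555662 q [ 0.56  0.74 -0.25  1.67  0.24  0.77  0.11]
tool shift [ 0.39 14.16 -0.03] turn -0.013170615627814186
```

jog_arm(commands=[[[0, 4, 0, 0], [0, 4, 0, 0], [0, 4, 0, 0], [0, 2, 0, 0], [0, 0, 0, 0], [0, 0, 0, 0], [0, 0, 0, 0]]], jaw=0.3)

```text
t: 22.3
tcp_pos: [581.2, -274.4, 98.0]
tcp_rot: [-0.0, 0.734, 0.679, -0.0]
force: [-0.3, -0.9, 0.2]
width: 27.8
finger_force: 0.0
```

jog_arm(commands=[[[0, 0, 0, 0], [0, 0, 0, 0], [0, 0, 0, 0], [0, 0, 0, 0], [0, 0, 0, 0]]], jaw=0.1, squeeze=6)

```text
t: 22.8
tcp_pos: [581.8, -274.5, 98.1]
tcp_rot: [0.0, 0.734, 0.679, 0.0]
force: [1.0, -0.6, -0.9]
width: 16.2
finger_force: 6.0
```

jog_arm(commands=[[[0, 0, 0, 0], [0, 0, 0, 0], [0, 0, 0, 0]]], squeeze=25)

```text
t: 23.1
tcp_pos: [581.7, -274.4, 98.1]
tcp_rot: [0.0, 0.734, 0.679, 0.0]
force: [1.2, -0.5, -0.3]
width: 16.1
finger_force: 25.0
```

jog_arm(commands=[[[0, 0, -5, 0], [0, 0, -10, 0], [0, 0, -20, 0], [0, 0, -30, 0], [0, 0, -35, 0], [0, -20, -35, 0], [0, -25, -35, 0], [0, -28, -20, 0], [0, -28, 0, 0], [0, -20, 0, 0], [0, 0, 0, 0], [0, 0, 0, 0]]])

```text
t: 24.3
tcp_pos: [460.9, -264.9, 288.7]
tcp_rot: [0.0, 0.735, 0.679, 0.0]
force: [-0.6, 0.2, -1.2]
width: 15.9
finger_force: 25.0
```

jog_arm(commands=[[[30, 0, 0, -1.7], [45, 0, 0, -1.7], [45, 0, 0, -1.7], [45, 0, 0, -1.7], [45, 0, 0, -1.7], [45, 0, 0, -1.7], [45, 0, 0, -1.7], [45, 0, 0, -1.7], [45, 0, 0, -1.7], [45, 0, 0, -1.7], [40, 0, 0, -0.6], [0, 0, 0, 0]]])

```text
t: 25.5
tcp_pos: [424.9, 214.8, 288.6]
tcp_rot: [-0.002, 0.618, 0.786, 0.002]
force: [0.7, -0.2, -2.1]
width: 16.3
finger_force: 25.0
```

```bash
python3 go.py 500 243 240 103.1
```

```text
t 25.5 tcp [424.94 214.78 288.58] head 103.7103657136817 F [ 0.7  -0.19 -2.13] w 16.25719156391278 ff 25.00034898519516 q [-0.09  0.32 -0.57  1.86  0.2   1.02 -0.5 ]
tool shift [ 9.36 79.55 48.73] turn 0.610365713681702
```

jog_arm(commands=[[[2, 20, 0, 0.6], [2, 20, 0, 0], [2, 20, 0, 0], [3, 20, 0, 0], [0, 0, 20, 0], [0, 0, 30, 0], [0, 0, 30, 0], [0, 0, 25, 0], [0, 0, 15, 0], [0, 0, 0, 0], [0, 0, 0, 0], [0, 0, 0, 0]]])

```text
t: 26.7
tcp_pos: [503.5, 233.8, 169.0]
tcp_rot: [0.0, 0.626, 0.78, 0.001]
force: [-0.1, 0.5, -0.7]
width: 15.9
finger_force: 25.0
```

```bash
python3 go.py 500 243 150 103.1; python3 - <<'E'
from h import *
im=viewer.capture("scene"); cv2.imwrite("pics/raw_n.png",im[:,:,::-1])
f=lambda im,x,y,w,h,k:np.clip(255*(cv2.resize(im[y:y+h,x:x+w,::-1],None,fx=k,fy=k,interpolation=cv2.INTER_CUBIC)/255.)**.6,0,255).astype(np.uint8)
cv2.imwrite("pics/g5.png",f(im,340,190,100,75,8))
E
```

```text
t 26.7 tcp [503.53 233.83 168.98] head 102.4757875476804 F [-0.09  0.52 -0.73] w 15.93100327521756 ff 24.999721348285675 q [-0.17  0.57 -0.48  1.82  0.35  0.83 -0.6 ]
tool shift [ 9.7  -1.5  18.98] turn -0.6242124523195969
```

View pics/g5.png

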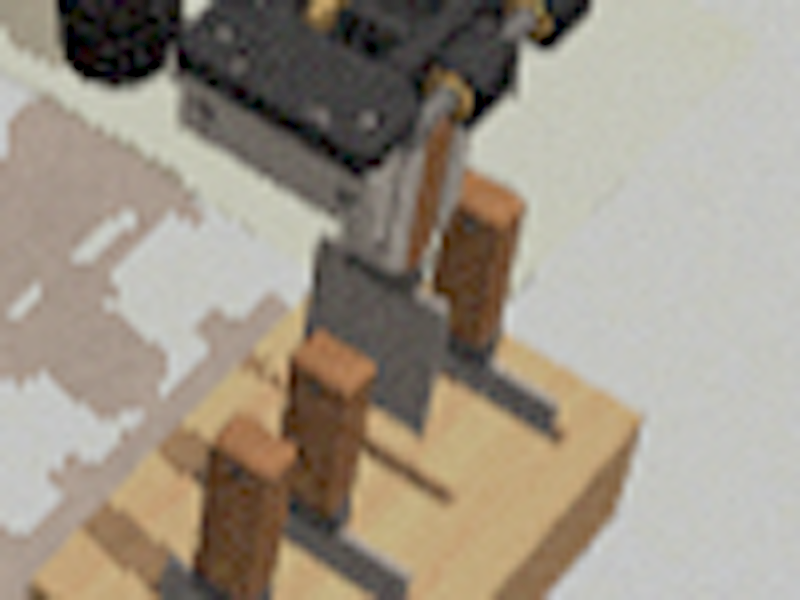

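The broad one stands upright in the long slot at (490,270). The narrow blade hangs with its corners at bottom right (422,437), top right (447,315) and top left (318,240). The short slot's +y end is at (452,497).

```bash
python3 - <<'E'
from blade import *
c=lambda p,k=8,x=340,y=190:np.array([x+(p[0]+.5)/k-.5,y+(p[1]+.5)/k-.5])
for nm,p in(("br",(422,437)),("tl",(318,240)),("tr",(447,315))): print(nm,*pl(c(p)))
p=onz("scene",c((452,497)),60);print(p, "slot centre in tool x from tcp",(p-telemetry.read_state()['tcp_pos'])@head()[1][:,0]-28)
E
```

```text
br [ 23.38 -86.44] [498.57 256.69  82.61]
tl [-26.94 -22.97] [509.32 207.5  146.08]
tr [ 23.28 -20.57] [498.46 256.53 148.48]
[494.08 270.64  60.  ] slot centre in tool x from tcp 9.950663812195103
```

jog_arm(commands=[[[0, 0, 0, -0.6], [6, -0.6, 0, 0], [5.6, -0.6, 5, 0], [0, 0, 5, 0], [0, 0, 0, 0], [0, 0, 0, 0], [0, 0, 0, 0]]])

```text
t: 27.45
tcp_pos: [498.9, 244.1, 158.0]
tcp_rot: [0.0, 0.622, 0.783, -0.0]
force: [-1.0, 0.5, -1.3]
width: 15.6
finger_force: 25.0
```

```bash
python3 go.py 499.8 244.9 150 103.1
```

```text
t 27.45 tcp [498.88 244.12 157.95] head 103.06927959654644 F [-0.98  0.54 -1.34] w 15.55971345258052 ff 24.999818801879883 q [-0.19  0.59 -0.48  1.83  0.36  0.81 -0.62]
tool shift [0.55 1.08 7.95] turn -0.03072040345355731
```

jog_arm(commands=[[[0.5, 1.1, 3, 0], [0, 0, 3, 0], [0, 0, 2, 0], [0, 0, 2, 0], [0, 0, 2, 0], [0, 0, 2, 0], [0, 0, 2, 0], [0, 0, 0, 0], [0, 0, 0, 0]]])

```text
t: 28.35
tcp_pos: [499.7, 245.0, 142.0]
tcp_rot: [0.0, 0.622, 0.783, 0.0]
force: [0.6, 0.3, -0.4]
width: 16.1
finger_force: 25.0
```

jog_arm(commands=[[[0, 0, 2, 0], [0, 0, 2, 0], [0, 0, 2, 0], [0, 0, 0, 0], [0, 0, 0, 0]]])

```text
t: 28.85
tcp_pos: [499.7, 245.0, 135.9]
tcp_rot: [-0.0, 0.622, 0.783, -0.0]
force: [0.3, 0.8, -0.7]
width: 15.7
finger_force: 25.0
```

Edge at about 50 mm, below the mouth, with no contact force, so it is in the slot. On down to the floor, expected near tcp 96.

jog_arm(commands=[[[0, 0, 3, 0], [0, 0, 3, 0], [0, 0, 3, 0], [0, 0, 3, 0], [0, 0, 3, 0], [0, 0, 3, 0], [0, 0, 3, 0], [0, 0, 3, 0], [0, 0, 3, 0], [0, 0, 3, 0], [0, 0, 0, 0], [0, 0, 0, 0]]])

```text
t: 30.05
tcp_pos: [499.7, 245.0, 105.9]
tcp_rot: [-0.0, 0.622, 0.783, -0.0]
force: [-0.5, -1.2, -1.7]
width: 16.0
finger_force: 25.0
```

jog_arm(commands=[[[0, 0, 2, 0], [0, 0, 2, 0], [0, 0, 2, 0], [0, 0, 1, 0], [0, 0, 1, 0], [0, 0, 0, 0], [0, 0, 0, 0]]])

```text
t: 30.75
tcp_pos: [499.8, 245.0, 98.0]
tcp_rot: [0.0, 0.622, 0.783, 0.0]
force: [-0.2, 0.1, -1.1]
width: 16.0
finger_force: 25.0
```

jog_arm(commands=[[[0, 0, 1, 0], [0, 0, 1, 0], [0, 0, 1, 0], [0, 0, 0, 0], [0, 0, 0, 0]]])

```text
t: 31.25
tcp_pos: [499.8, 245.1, 96.0]
tcp_rot: [0.0, 0.622, 0.783, 0.0]
force: [-1.6, -0.1, 8.3]
width: 16.0
finger_force: 25.0
```

jog_arm(commands=[[[0, 0, -0.5, 0], [0, 0, 0, 0], [0, 0, 0, 0]]], squeeze=6)

```text
t: 31.55
tcp_pos: [499.8, 245.1, 96.0]
tcp_rot: [0.0, 0.622, 0.783, 0.0]
force: [-2.0, -0.2, 6.3]
width: 16.1
finger_force: 6.0
```

jog_arm(commands=[[[0, 0, 0, 0], [0, 0, 0, 0], [0, 0, 0, 0], [0, 0, 0, 0]]], jaw=0.32)

```text
t: 31.95
tcp_pos: [499.7, 244.9, 95.3]
tcp_rot: [-0.0, 0.622, 0.783, -0.0]
force: [0.1, -0.8, 0.4]
width: 30.0
finger_force: 0.0
```

jog_arm(commands=[[[0, 0, -5, 0], [0, 0, -15, 0], [0, 0, -25, 0], [0, 0, -35, 0], [0, 0, -40, 0], [0, 0, -40, 0], [0, 0, -30, 0], [0, 0, 0, 0], [0, 0, 0, 0]]])

```text
t: 32.85
tcp_pos: [499.7, 244.9, 285.9]
tcp_rot: [0.0, 0.622, 0.783, 0.0]
force: [-0.1, -0.1, -0.6]
width: 30.2
finger_force: 0.0
```

jog_arm(commands=[[[-40, -20, 0, 0], [-40, -20, 0, 0], [-40, -20, 0, 0], [-40, -20, 0, 0], [-40, 0, 0, 0], [0, 0, 0, 0], [0, 0, 0, 0]]])

```text
t: 33.55
tcp_pos: [466.3, 31.3, 284.3]
tcp_rot: [-0.001, 0.623, 0.782, -0.001]
force: [-0.1, 0.5, -0.2]
width: 30.3
finger_force: 0.0
```

```bash
python3 go.py; python3 g.py pics/fin.png 335 190 188 145
```

```text
t 33.55 tcp [466.27  31.34 284.25] head 102.9503306915988 F [-0.11  0.48 -0.16] w 30.25464895527404 ff 0.0 q [ 0.27  0.31 -0.52  1.88  0.18  1.   -0.1 ]
```

View pics/fin.png

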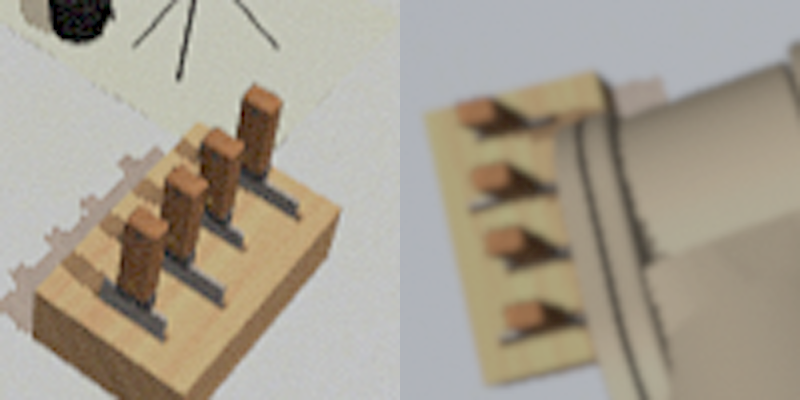

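All four scrapers stand upright and evenly in their slots, with handle tops at about crop (145,220), (185,180), (222,140) and (262,95). The gripper is clear of everything.

```bash
python3 -c "
from rig import robot
print(robot.job_done())"
```

```text
the job is handed in; nothing more can be done
None
```

I put both scrapers away blade down, the broad one in the free long slot and the narrow one in the free short slot. Each was on the slot's floor before I let go, and I handed the job in at about 34 s with no verdict returned.

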